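Bring the sugar round on the lazy Susan

ROBOT

A 6-joint arm with a two-finger parallel gripper is mounted at the origin on the work surface. World frame = base frame: x ahead of the robot, y to its left, z up, the work surface at z = 0. Lengths are in m, angles in rad, forces in N, time in s.
With the tool pointing down it reaches from about 0.35 to 0.875 m from the base axis. Payload 4.2 kg.
Tool frame: the origin (TCP) lies at the very end of the fingers, on their centre line; the grasp point (between the pads) lies ctrl.grasp_offset behind it (ctrl.grasp_offset is the distance from the TCP to the grasp point, in m); x points along the fingers, y is the direction in which the jaws open and shut, and the axes are right-handed (so a half turn about x gives the same grasp; the last joint's range is limited). The gripper opens to 85 mm and grips with 20 to 120 N. Pads are 22 mm wide; open, the fingers measure 114 mm over their backs; the gripper's body (76 mm by 85 mm) begins 54 mm behind the grasp point. The pads swing forward as they close: fully open they stand 13 mm farther back than shut.
Start: joints at [-0.934, 0.385, 0.008, 0, -1.194, -0.259], TCP at [0.231, -0.581, 0.231] pointing down, gripper open.
Joint ranges: [-3.14, 3.14], [-1.21, 2.06], [-1.07, 1.41], [-3.16, 2.05], [-2.99, -0.16], [-3.1, 3.1]. Speed limits (rad/s): [2.79, 2.79, 3.14, 3.14, 3.14, 3.14].

INTERFACE

Orientations are given as a unit quaternion [x, y, z, w].
In Python, from rig import ctrl gives the robot as it stands.
- The arm moves only by the shell command python3 -m crank 'ROWS' [OPENING]. ROWS is JSON, a list of rows, each an object of numbers: "dx", "dy", "dz": the shift along the world's x, y, z in mm; "wx", "wy", "wz": the turn, a rotation vector about the world's x, y, z in degrees. A call has 1 to 8 rows; each row shifts and turns the pose as measured when the row begins; what a row does not reach is not made up. A row lasts 1/8 s, in which the tool goes at most 62.5 mm and 10.7 degrees, less where a joint would pass 70% of its speed; a pose out of reach is approached as far as the arm can. A call is refused whole if a number of a shift passes 62.5 or a number of a turn 10.7, either way. A call with a gripper value outside its range is refused whole. OPENING is the opening in per cent of the stroke, from 0 (shut) to 100 (fully open), set as the call begins (- or left out, the last holds). The fingers move at their own pace and stop on an object; the grip force is fixed at half the most. Time passes only in rows, so rows that do not move let the fingers close. It gives the time, the measured TCP pose, the force and the opening at its end, in the units of the state.
- ctrl.observe(): the state, without advancing time (a new reading comes with each control period).
- ctrl.read_camera(name): name is "scene" or "side" or "wrist"; returns a dict with "img" (480x640x3 uint8, red, green, blue), "fx", "fy", "cx", "cy" (pixels), "view" (4x4, takes a point from world to camera coordinates). Camera axes: x right, y down, z forward; pixel columns grow to the right and rows downward; lengths in m; the calibration is good to about 2 mm. A picture is of the moment at which its call begins. There is no depth.
- ctrl.finish_job(): hands the job in, once; it reports no verdict.
Trained networks look in a picture, given as the dict that the camera call returned (one of the last four; its "shot" number tells which), for a name from the list of things; names that differ only in an ending like _2 or _b are one class to them, and where a whole thing is asked for, a point or a joint stands for the part that bears it (a point fixed in the world has none). Each returns a list of dicts, best first, with "confidence" (0 to 1); they miss things now and then, are a little off and sometimes report something else, mostly with a low value. They report only what shows in the picture. A call takes as long as a camera call. They do not tell look-alikes from the thing itself.
- ctrl.silhouettes(picture, target): "region" (480x640 bool, what is visible of it) and "extent" ([left, top, right, bottom] in pixels, round what is visible of it).
- ctrl.mark_of(picture, target): "point" ([column, row] in pixels: a listed point, or the origin of a listed thing).
The state is a dict: "time": time; "q": joint angles; "joint_vel": joint speeds; "tau": joint torques, N m; "tcp_pos": TCP position; "orientation": TCP orientation; "ft_force": force on the tool from outside, world axes, zero at the start; "ft_torque": the same for the moment, N m; "gripper_width": opening from 0.0 (shut) to 1.0 (fully open).
Only numpy, scipy, OpenCV 4.12 (cv2) and the standard library are available. Lean on these libraries where they do the work, as an engineer would, in place of code of your own. Each camera call takes 0.05 s, during which the arm holds its last target.

TASK

The tea is about to be poured: with the fingertips in the hollows of its wooden rim, push the lazy Susan gently round until the sugar, the tin with the red lid, stands straight at the front, on the robot's side of the turning axis and square to that edge of the island, then take the hand away and leave it at rest. Push only the rim, lightly, without gripping it or spinning it fast; do not touch, lift or tip any of the tins, and leave the tea things and the tiffin around it where they are.

Things in the scene. Friction and masses are not known exactly. Their poses are not given: they have to be found in the camera images.
- lazy_susan: Fixed round foot of the lazy Susan, 216 mm across; origin on the quartz at the turning axis. It does not turn: its axes stay parallel to the room's, -x being the front (the robot's edge of the island), whatever way the board is turned. The wooden board on it is 32 mm thick, its underside 26 mm and flat top 58 mm above the quartz; outside the foot the space below it is free.
- hollow (a point): A point on the turning board, in its rim at mid thickness (42 mm up): the middle of one of its eight finger hollows, 145 mm from the axis. The board is a disc of 145 mm radius with eight equal lobes, each an arc of 35 mm radius centred 130 mm from the axis (tips at 165 mm), so between lobes lie hollows about 50 mm wide at the bottom, flaring outwards, 20 mm deep.
- turntable (a joint): Turn of the board in rad, counter-clockwise from above positive, no stop. At value q the lobes point q + k*45 degrees from +x about the axis, the hollows half way between. Turns both ways against light bearing friction (about 2 N at the rim), stays where it is left and coasts at most a few degrees.
- tin_red: The sugar tin: round aluminium tin with red plastic lid, 62 mm diameter, 40 mm tall, about 0.16 kg; origin at the centre of its underside. Like the other five it stands loose on the board about 80 mm from the axis and rides round by friction.
- tin_yellow: Tin of the same size with a yellow lid, loose on the board; origin at the centre of its underside.
- tin_green: Tin of the same size with a green lid, loose on the board; origin at the centre of its underside.
- tin_blue: Tin of the same size with a blue lid, loose on the board; origin at the centre of its underside.
- tin_white: Tin of the same size with a white lid, loose on the board; origin at the centre of its underside.
- tin_black: Tin of the same size with a black lid, loose on the board; origin at the centre of its underside.
- tiffin: Closed three-tier aluminium tiffin carrier, 148 mm wide with its side clips, 233 mm tall with its handle, 1.1 kg; origin under its centre.
- teapot: Blue ceramic teapot with hinged lid, 112 mm diameter, 200 mm from spout (-x) to handle (+x), 125 mm tall; origin under its centre.
- mug_a: Tall glass mug, 74 mm diameter with a side handle, 135 mm tall, standing on the coaster; origin under its centre.
- mug_b: Tall glass mug of the same size, standing on the quartz; origin under its centre.
- coaster: Grey plastic coaster, 100 mm diameter, 6 mm thick; origin under its centre.
- scoop: Steel sugar scoop lying on the quartz, 165 mm long, 29 mm tall, handle to its -x; origin under its bowl.
Not all that is in view belongs to the job. What is shaped like the tin_yellow but pink or purple is not meant.

How it is judged:
On the way:
1. the fingers push on the lazy Susan (contact force between the fingers and lazy_susan above 0.3 N), for 0.02 s.
At the end, for the whole second after the job is handed in: Red-lidded tin in front (-x) of the turning axis, over 50 mm from it and within 15 mm either side of the straight front line (about 11 degrees); board at rest; all tins upright on it, within 115 mm of the axis; tiffin, teapot, mugs, coaster and scoop within 20 mm of their places (x of tin_red in the frame of lazy_susan below -0.05 m and y of tin_red in the frame of lazy_susan between -0.015 and 0.015 m and velocity of joint turntable between -0.05 and 0.05 rad/s and horizontal distance between each of tin_red, tin_yellow, tin_green, tin_blue, tin_white, tin_black and lazy_susan below 0.115 m and angle between each of tin_red, tin_yellow, tin_green, tin_blue, tin_white, tin_black's own z axis and vertical below 0.1 rad and height (world z) of each of tin_red, tin_yellow, tin_green, tin_blue, tin_white, tin_black above 0.05 m and distance of each of tiffin, teapot, mug_a, mug_b, coaster, scoop from where it was at the start of the episode below 0.02 m); the robot touches nothing.
It fails at once if a tin is touched by the fingers or the arm (contact force between any of the fingers, the arm and tin_red above 0.5 N or contact force between any of the fingers, the arm and tin_yellow above 0.5 N or contact force between any of the fingers, the arm and tin_green above 0.5 N or contact force between any of the fingers, the arm and tin_blue above 0.5 N or contact force between any of the fingers, the arm and tin_white above 0.5 N or contact force between any of the fingers, the arm and tin_black above 0.5 N).
It fails at once if a tin is lifted off the board, tips by more than 15 degrees or leaves the board (height (world z) of any of tin_red, tin_yellow, tin_green, tin_blue, tin_white, tin_black above 0.08 m or height (world z) of any of tin_red, tin_yellow, tin_green, tin_blue, tin_white, tin_black below 0.045 m or angle between any of tin_red, tin_yellow, tin_green, tin_blue, tin_white, tin_black's own z axis and vertical above 0.26 rad).
It fails at once if the lazy Susan is pushed or squeezed with more than 25 N in all (contact force between the fingers and lazy_susan above 25 N).
It fails at once if the board is spun faster than 2 rad/s (a third of a turn a second) (velocity of joint turntable above 2 rad/s or velocity of joint turntable below -2 rad/s).
It fails at once if tiffin, teapot, a mug, the coaster or the scoop is shifted by more than 20 mm (distance of any of tiffin, teapot, mug_a, mug_b, coaster, scoop from where it was at the start of the episode above 0.02 m).
It also fails if it takes over 58 s, if anything falls off the work surface, if the arm or the gripper's body presses on something with over 40 N, if the wrist force passes 120 N, or if a joint passes its speed limit or range.

## Working session

There is one attempt and no reset: what is moved stays moved. The work goes in short steps, Python scripts to look and compute and a shell command to move; the robot and the scene stay as the last step left them, time stands still between calls to the robot, and variables do not carry over. Pictures are saved under pics/ and viewed, and the job is handed in when it is done.

```bash
mkdir -p pics; ls; python3 - <<'E'
from rig import ctrl
import cv2
s=ctrl.observe();print(s)
for n in ["scene","side","wrist"]:
    p=ctrl.read_camera(n);cv2.imwrite(f"pics/{n}0.png",p["img"][:,:,::-1])
    print(n,p["fx"],p["cx"],p["cy"],p["view"])
E
```

```text
pics
{'time': 0.0, 'q': array([-9.34402669e-01,  3.85570964e-01,  6.59729578e-03, -5.13798934e-04,
       -1.19397766e+00, -2.58577487e-01]), 'joint_vel': array([-8.22993593e-04, -5.57011320e-05, -6.72545650e-04,  2.50633556e-04,
        1.55767440e-04, -2.14227145e-03]), 'tau': array([ 2.12891227e-04, -3.92284119e+01,  1.88400006e+01,  4.18620363e+00,
       -4.73305423e-03,  9.27970234e-06]), 'tcp_pos': array([ 0.23034559, -0.58036763,  0.23019952]), 'orientation': array([-0.13195926,  0.69471688,  0.13347915,  0.69436195]), 'ft_force': array([-0.20995321, -0.99472577, -0.4099329 ]), 'ft_torque': array([ 0.02349018, -0.00803403, -0.00470483]), 'gripper_width': 1.0007954593235628}
scene 616.6961753836588 324.2752279243201 248.75866264280438 [[-0.82353284  0.56699951  0.01747033  0.46227559]
 [ 0.37607886  0.56877035 -0.73148136 -0.16202703]
 [-0.42468618 -0.5958287  -0.6816376   1.83818947]
 [ 0.          0.          0.          1.        ]]
side 505.6661318838593 327.6998126830753 246.58015045026596 [[ 0.72095308 -0.69262922 -0.02216814 -0.42974592]
 [-0.39466501 -0.3840891  -0.83469461  0.28467469]
 [ 0.56961934  0.61052464 -0.55026673  1.32697292]
 [ 0.          0.          0.          1.        ]]
wrist 396.08111571622044 313.9127192891517 234.51763091198723 [[-3.68490444e-01  9.29631116e-01  8.83415922e-04  6.23232483e-01]
 [ 8.80323043e-01  3.48639843e-01  3.21685562e-01 -4.22591941e-02]
 [ 2.98740914e-01  1.19315747e-01 -9.46846143e-01  3.80387143e-01]
 [ 0.00000000e+00  0.00000000e+00  0.00000000e+00  1.00000000e+00]]
```

View pics/scene0.png

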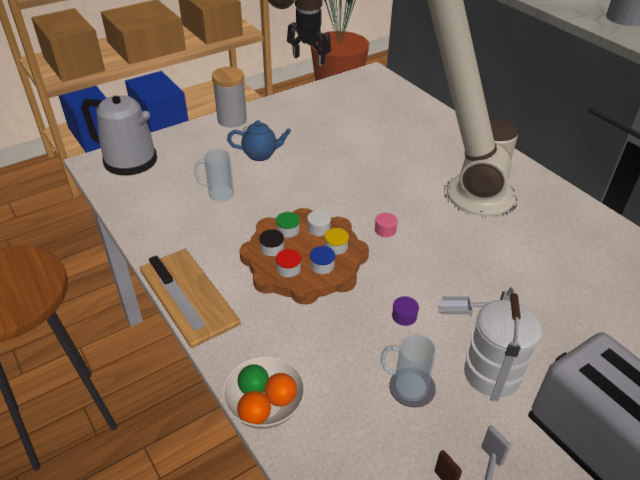

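View pics/side0.png

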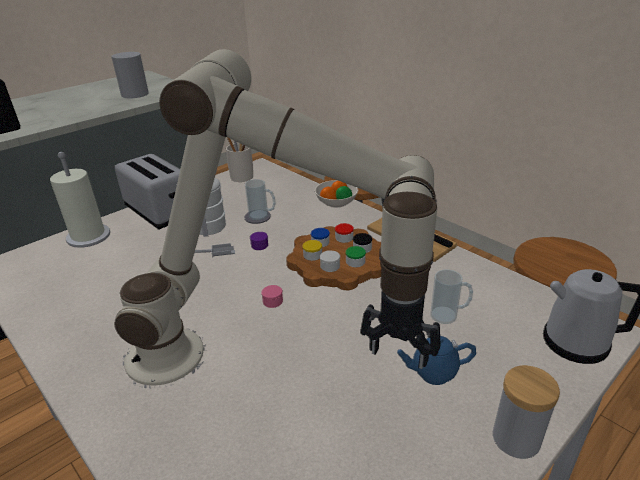

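View pics/wrist0.png

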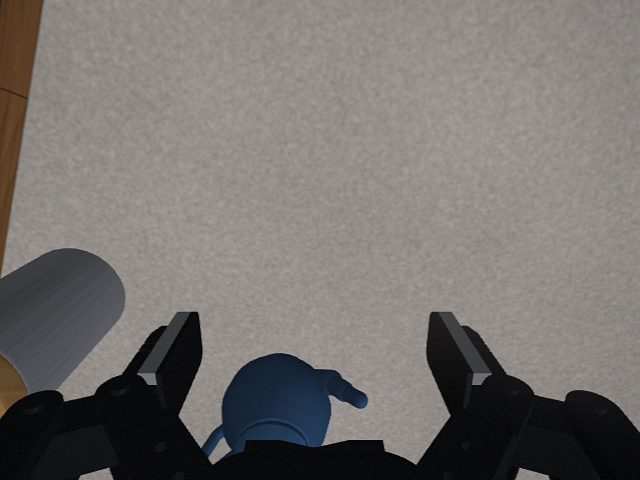

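The scene view shows the board around pixel (305,255), with the red lid at (288,262) on the side away from the robot. The pink and purple tins at (386,224) and (405,310) are decoys off the board. Next I measure positions.

```bash
cat > h.py <<'E'
from rig import ctrl
import numpy as np, cv2
def ray(p,px,z):
    V=np.array(p["view"]);R=V[:3,:3];t=V[:3,3]
    c=-R.T@t; d=R.T@np.array([(px[0]-p["cx"])/p["fx"],(px[1]-p["cy"])/p["fy"],1])
    return c+d*(z-c[2])/d[2]
def proj(p,X):
    V=np.array(p["view"]);c=V[:3,:3]@np.asarray(X)+V[:3,3]
    return np.array([p["fx"]*c[0]/c[2]+p["cx"],p["fy"]*c[1]/c[2]+p["cy"]])
def board(p,c,q,col=(0,255,255),im=None):
    im=p["img"][:,:,::-1].copy() if im is None else im
    th=np.linspace(0,2*np.pi,720)
    r=np.full(720,.145)
    for k in range(8):
        a=th-(q+k*np.pi/4)
        s=.035**2-(.130*np.sin(a))**2
        rr=np.where((s>0)&(np.cos(a)>0),.130*np.cos(a)+np.sqrt(np.maximum(s,0)),0)
        r=np.maximum(r,rr)
    pts=np.array([proj(p,[c[0]+r[i]*np.cos(th[i]),c[1]+r[i]*np.sin(th[i]),.058]) for i in range(720)])
    cv2.polylines(im,[np.int32(pts*8)],True,col,1,cv2.LINE_AA,3)
    return im
E
python3 - <<'E'
from h import *
H=dict(lazy_susan=0,tin_red=.058,tin_yellow=.058,tin_green=.058,tin_blue=.058,tin_white=.058,tin_black=.058,hollow=.042,teapot=0,mug_a=0.006,mug_b=0,scoop=0,tiffin=0,coaster=0)
for n in ["scene","side"]:
    p=ctrl.read_camera(n)
    for k,z in H.items():
        for d in ctrl.mark_of(p,k)[:(9 if k=="hollow" else 2)]:
            print(n,k,round(d["confidence"],2),np.round(d["point"]),np.round(ray(p,d["point"],z),3)[:2])
    hsv=cv2.cvtColor(p["img"],cv2.COLOR_RGB2HSV)
E
```

```text
scene lazy_susan 0.81 [303. 267.] [ 0.607 -0.033]
scene lazy_susan 0.24 [492. 377.] [0.447 0.487]
scene tin_red 0.7 [286. 266.] [ 0.672 -0.009]
scene tin_yellow 0.89 [384. 227.] [0.378 0.009]
scene tin_yellow 0.81 [337. 246.] [0.523 0.002]
scene tin_green 0.61 [289. 228.] [ 0.588 -0.126]
scene tin_green 0.27 [410. 384.] [0.64  0.426]
scene tin_blue 0.96 [321. 267.] [0.6   0.041]
scene tin_blue 0.44 [298. 265.] [0.643 0.003]
scene tin_white 0.94 [318. 226.] [ 0.519 -0.091]
scene tin_white 0.35 [411. 385.] [0.641 0.428]
scene tin_black 0.88 [269. 244.] [ 0.665 -0.101]
scene tin_black 0.71 [335. 247.] [0.531 0.003]
scene hollow 0.97 [323. 218.] [ 0.481 -0.125]
scene teapot 0.74 [262. 154.] [ 0.434 -0.535]
scene teapot 0.22 [461. 311.] [0.369 0.307]
scene mug_a 0.87 [222. 194.] [ 0.641 -0.413]
scene mug_a 0.78 [411. 386.] [0.613 0.406]
scene mug_b 0.87 [222. 194.] [ 0.638 -0.421]
scene mug_b 0.78 [411. 386.] [0.61  0.404]
scene scoop 0.93 [460. 309.] [0.366 0.3  ]
scene scoop 0.23 [259. 154.] [ 0.442 -0.543]
scene tiffin 0.65 [492. 376.] [0.445 0.484]
scene coaster 0.65 [414. 384.] [0.60
[... 208 characters left out ...]
_yellow 0.71 [310. 254.] [0.529 0.007]
side tin_green 0.8 [355. 261.] [ 0.601 -0.119]
side tin_white 0.69 [332. 265.] [ 0.536 -0.082]
side tin_black 0.59 [360. 248.] [ 0.665 -0.079]
side hollow 0.91 [331. 283.] [ 0.487 -0.13 ]
side hollow 0.69 [218. 254.] [0.336 0.243]
side teapot 0.97 [434. 374.] [ 0.444 -0.537]
side mug_a 0.9 [445. 314.] [ 0.642 -0.43 ]
side mug_a 0.6 [256. 216.] [0.609 0.406]
side mug_b 0.9 [445. 314.] [ 0.648 -0.426]
side mug_b 0.6 [256. 216.] [0.615 0.415]
side scoop 0.67 [220. 253.] [0.372 0.299]
side tiffin 0.95 [208. 229.] [0.433 0.466]
side tiffin 0.47 [360. 250.] [ 0.723 -0.028]
side coaster 0.73 [220. 253.] [0.372 0.299]
side coaster 0.63 [258. 217.] [0.614 0.402]
```

```bash
cat >> h.py <<'E'
def outline(q,n=720):
    th=np.linspace(0,2*np.pi,n,endpoint=False);r=np.full(n,.145)
    for k in range(8):
        a=th-(q+k*np.pi/4); s=.035**2-(.130*np.sin(a))**2
        r=np.maximum(r,np.where((s>0)&(np.cos(a)>0),.130*np.cos(a)+np.sqrt(np.maximum(s,0)),0))
    return np.c_[r*np.cos(th),r*np.sin(th)]
def render(p,c,q):
    m=np.zeros((480,640),np.uint8);o=outline(q)
    for z in (.026,.058):
        pts=np.array([proj(p,[c[0]+a,c[1]+b,z]) for a,b in o])
        cv2.fillPoly(m,[np.int32(np.round(pts*8))],255,cv2.LINE_8,3)
    for t in range(6): pass
    return m>0
def wood(p,c):
    im=p["img"];hsv=cv2.cvtColor(im,cv2.COLOR_RGB2HSV)
    m=((hsv[...,0]<20)&(hsv[...,1]>90)&(hsv[...,2]>30)).astype(np.uint8)
    roi=np.zeros_like(m);pts=np.array([proj(p,[c[0]+.185*np.cos(a),c[1]+.185*np.sin(a),.04]) for a in np.linspace(0,6.28,60)])
    cv2.fillPoly(roi,[np.int32(pts)],1)
    m=m*roi
    cs,_=cv2.findContours(m,cv2.RETR_EXTERNAL,cv2.CHAIN_APPROX_NONE)
    k=max(cs,key=cv2.contourArea);o=np.zeros_like(m);cv2.drawContours(o,[k],-1,1,-1)
    return o>0
def lids(p,c):
    hsv=cv2.cvtColor(p["img"],cv2.COLOR_RGB2HSV).astype(int);h,s,v=hsv[...,0],hsv[...,1],hsv[...,2]
    M=dict(red=((h<5)|(h>175))&(s>190)&(v>120),yellow=(h>20)&(h<32)&(s>150)&(v>100),green=(h>50)&(h<80)&(s>130),blue=(h>105)&(h<125)&(s>150))
    roi=np.zeros((480,640),np.uint8);pts=np.array([proj(p,[c[0]+.125*np.cos(a),c[1]+.125*np.sin(a),.09]) for a in np.linspace(0,6.28,60)])
    cv2.fillPoly(roi,[np.int32(pts)],1);out={}
    for k,m in M.items():
        m=(m&(roi>0)).astype(np.uint8)
        n,l,st,ce=cv2.connectedComponentsWithStats(m)
        if n<2: continue
        i=1+np.argmax(st[1:,4]);out[k]=(ray(p,ce[i],.096)[:2],int(st[i,4]))
    return out
E
python3 - <<'E'
from h import *
from scipy.optimize import minimize
ps=[ctrl.read_camera(n) for n in("scene","side")]
c0=(.602,-.037)
ms=[wood(p,c0) for p in ps]
# side view: lids stick above far edge? compare
def cost(x,w=(1,1)):
    return sum(wi*(render(p,x[:2],x[2])^m).sum() for p,m,wi in zip(ps,ms,w))
for w in((1,0),(0,1),(1,1)):
    best=min((cost((*c0,q),w),q) for q in np.radians(np.arange(0,45,3)))
    r=minimize(cost,[*c0,best[1]],args=(w,),method="Nelder-Mead",options=dict(initial_simplex=[[*c0,best[1]],[c0[0]+.008,c0[1],best[1]],[c0[0],c0[1]+.008,best[1]],[*c0,best[1]+.1]]))
    print(w,r.x[:2].round(4),np.degrees(r.x[2]).round(1),r.fun,[m.sum() for m in ms])
for p in ps:
    for k,(X,a) in lids(p,r.x[:2]).items():
        d=X-r.x[:2];print(k,X.round(3),a,"r",np.hypot(*d).round(3),"az",np.degrees(np.arctan2(d[1],d[0])).round(1))
for p,n in zip(ps,("scene","side")):
    im=board(p,r.x[:2],r.x[2]);u,v=proj(p,[*r.x[:2],.05]).astype(int)
    cv2.imwrite(f"pics/{n}1.png",cv2.resize(im[v-90:v+90,u-120:u+120],None,fx=3,fy=3))
E
```

```text
(1, 0) [ 0.5961 -0.0437] 12.4 2976.0 [np.int64(6158), np.int64(2928)]
(0, 1) [ 0.6038 -0.0347] 13.6 2181.0 [np.int64(6158), np.int64(2928)]
(1, 1) [ 0.6004 -0.0373] 13.2 5288.0 [np.int64(6158), np.int64(2928)]
red [0.672 0.004] 373 r 0.082 az 29.8
yellow [0.53  0.003] 341 r 0.082 az 150.1
green [ 0.598 -0.118] 298 r 0.08 az -91.7
blue [0.598 0.041] 350 r 0.078 az 91.8
red [0.672 0.001] 128 r 0.081 az 27.9
yellow [ 0.528 -0.002] 181 r 0.08 az 153.6
green [ 0.596 -0.124] 198 r 0.087 az -92.7
blue [0.596 0.034] 161 r 0.071 az 93.7
```

View pics/scene1.png

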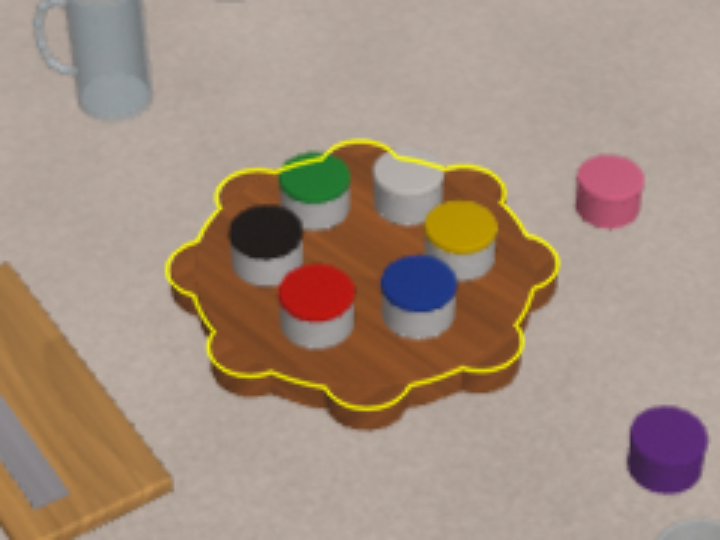

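View pics/side1.png

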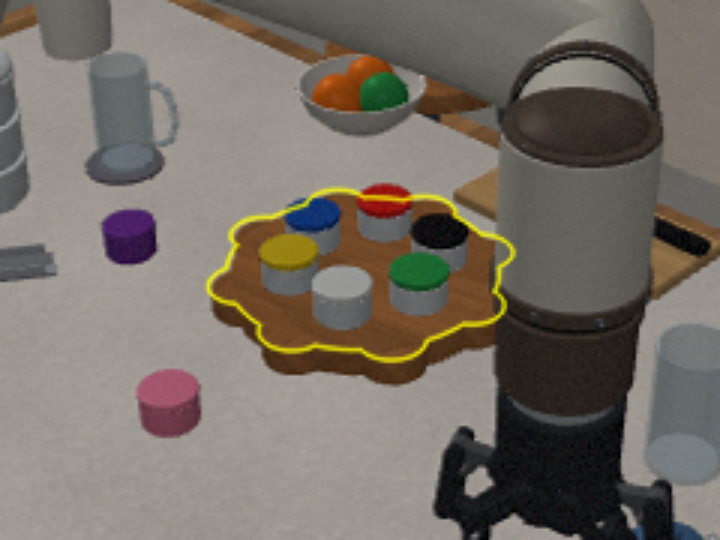

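```bash
python3 - <<'E'
from h import *
from scipy.spatial.transform import Rotation as Ro
print("go",ctrl.grasp_offset)
s=ctrl.observe();R=Ro.from_quat(s["orientation"]).as_matrix();print(R.round(3))
for n,a in(("scene",[(386,231),(405,320)]),("side",[(272,303),(259,246)])):
    p=ctrl.read_camera(n)
    for x in a: print(n,ray(p,x,0.0)[:2].round(3))
c=np.array([.599,-.038])
for t in (80.5,231.5):
    u=np.array([np.cos(np.radians(t)),np.sin(np.radians(t))])
    print(t,[(r,(c+r*u).round(3)) for r in(.16,.205,.23)])
E
python3 -m crank '[{"dz":30},{"dz":0}]' 0
```

```text
go 0.0187
[[-0.    -0.369  0.929]
 [ 0.     0.929  0.369]
 [-1.     0.    -0.   ]]
scene [ 0.337 -0.024]
scene [0.501 0.253]
side [ 0.333 -0.036]
side [0.494 0.238]
80.5 [(0.16, array([0.625, 0.12 ])), (0.205, array([0.633, 0.164])), (0.23, array([0.637, 0.189]))]
231.5 [(0.16, array([ 0.499, -0.163])), (0.205, array([ 0.471, -0.198])), (0.23, array([ 0.456, -0.218]))]$[0]: bad value
```

```bash
python3 -m crank '[{"dx":0,"dy":0,"dz":30,"wx":0,"wy":0,"wz":0},{"dx":0,"dy":0,"dz":0,"wx":0,"wy":0,"wz":0}]' 0
```

```text
time: 2.1
tcp_pos: [0.2305, -0.5809, 0.2618]
orientation: [-0.133, 0.695, 0.133, 0.694]
ft_force: [0.1, 0.2, 0.1]
gripper_width: 0.604
```

```bash
python3 -m crank '[{"dx":25,"dy":48,"dz":0,"wx":0,"wy":0,"wz":2.5},{"dx":25,"dy":48,"dz":0,"wx":0,"wy":0,"wz":2.5},{"dx":25,"dy":48,"dz":0,"wx":0,"wy":0,"wz":2.5},{"dx":25,"dy":48,"dz":0,"wx":0,"wy":0,"wz":2.5},{"dx":25,"dy":48,"dz":0,"wx":0,"wy":0,"wz":2.5},{"dx":25,"dy":48,"dz":0,"wx":0,"wy":0,"wz":2.5},{"dx":25,"dy":48,"dz":0,"wx":0,"wy":0,"wz":2.5},{"dx":25,"dy":48,"dz":0,"wx":0,"wy":0,"wz":2.5}]'
```

```text
time: 3.1
tcp_pos: [0.4317, -0.1862, 0.2563]
orientation: [-0.251, 0.661, 0.254, 0.66]
ft_force: [-0.1, 0.3, 0.3]
gripper_width: -0.002
```

```bash
python3 -m crank '[{"dx":25,"dy":48,"dz":0,"wx":0,"wy":0,"wz":2.5},{"dx":25,"dy":48,"dz":0,"wx":0,"wy":0,"wz":2.5},{"dx":25,"dy":48,"dz":0,"wx":0,"wy":0,"wz":2.5},{"dx":25,"dy":48,"dz":0,"wx":0,"wy":0,"wz":2.5},{"dx":25,"dy":48,"dz":0,"wx":0,"wy":0,"wz":2.5},{"dx":25,"dy":48,"dz":0,"wx":0,"wy":0,"wz":2.5},{"dx":25,"dy":48,"dz":0,"wx":0,"wy":0,"wz":2.5}]'
```

```text
time: 3.98
tcp_pos: [0.6085, 0.1623, 0.2532]
orientation: [-0.351, 0.614, 0.356, 0.61]
ft_force: [0.8, -1.0, 1.1]
gripper_width: 0.003
```

```bash
python3 -m crank '[{"dx":28,"dy":28,"dz":-60,"wx":0,"wy":0,"wz":0},{"dx":0,"dy":0,"dz":0,"wx":0,"wy":0,"wz":0}]'
python3 - <<'E'
from h import *
p=ctrl.read_camera("wrist");cv2.imwrite("pics/wrist2.png",board(p,(.599,-.038),np.radians(13)))
p=ctrl.read_camera("side");cv2.imwrite("pics/side2.png",board(p,(.599,-.038),np.radians(13)))
E
```

```text
time: 4.22
tcp_pos: [0.6333, 0.1904, 0.1971]
orientation: [-0.352, 0.615, 0.357, 0.608]
ft_force: [-1.3, -1.3, -0.2]
gripper_width: -0.0
```

View pics/wrist2.png

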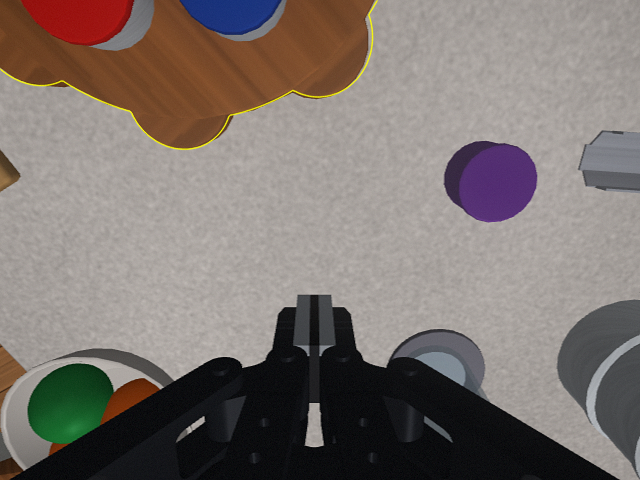

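View pics/side2.png

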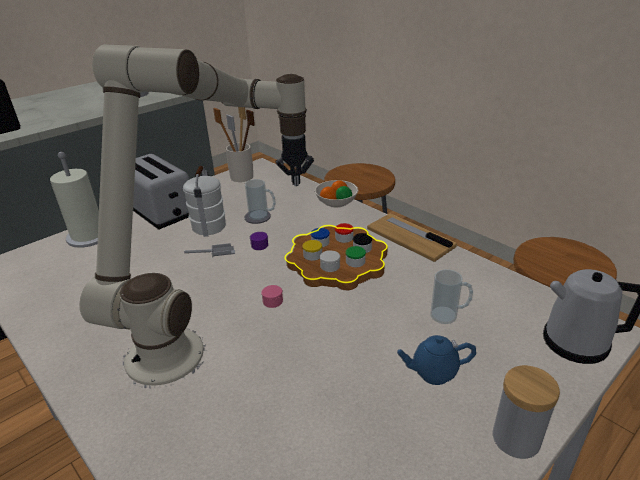

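```bash
python3 -m crank '[{"dx":1,"dy":-1,"dz":-50,"wx":0,"wy":0,"wz":3},{"dx":1,"dy":-1,"dz":-50,"wx":0,"wy":0,"wz":3},{"dx":1,"dy":-1,"dz":-50,"wx":0,"wy":0,"wz":3},{"dx":0,"dy":0,"dz":-6,"wx":0,"wy":0,"wz":3},{"dx":0,"dy":0,"dz":0,"wx":0,"wy":0,"wz":0}]'
python3 - <<'E'
from h import *
from scipy.spatial.transform import Rotation as Ro
s=ctrl.observe();R=Ro.from_quat(s["orientation"]).as_matrix();print(R.round(3),s["q"].round(2),s["ft_force"].round(2))
print(np.degrees(np.arctan2(R[1,1],R[0,1])))
p=ctrl.read_camera("wrist");cv2.imwrite("pics/wrist3.png",board(p,(.599,-.038),np.radians(13)))
p=ctrl.read_camera("scene");cv2.imwrite("pics/scene3.png",board(p,(.599,-.038),np.radians(13)))
E
```

```text
time: 4.95
tcp_pos: [0.6438, 0.1839, 0.0623]
orientation: [-0.417, 0.559, 0.418, 0.581]
ft_force: [0.4, -0.8, -0.3]
gripper_width: 0.004
[[ 0.024 -0.953  0.302]
 [ 0.019  0.302  0.953]
 [-1.    -0.018  0.026]] [ 0.52  0.59 -0.09 -0.01 -0.85 -0.82] [ 0.45 -0.75 -0.31]
162.41514288731142
```

View pics/wrist3.png

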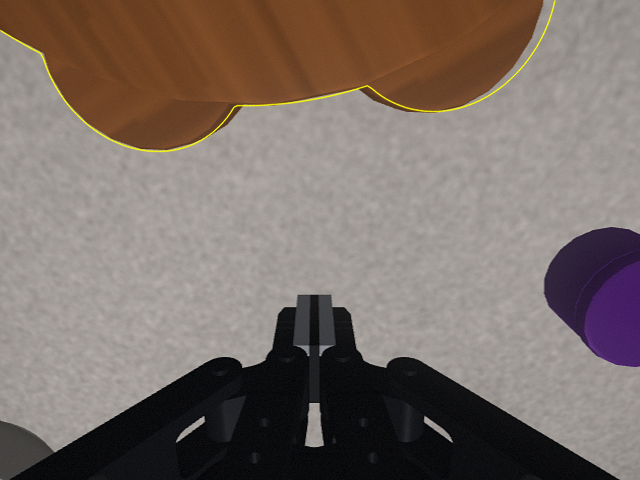

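View pics/scene3.png

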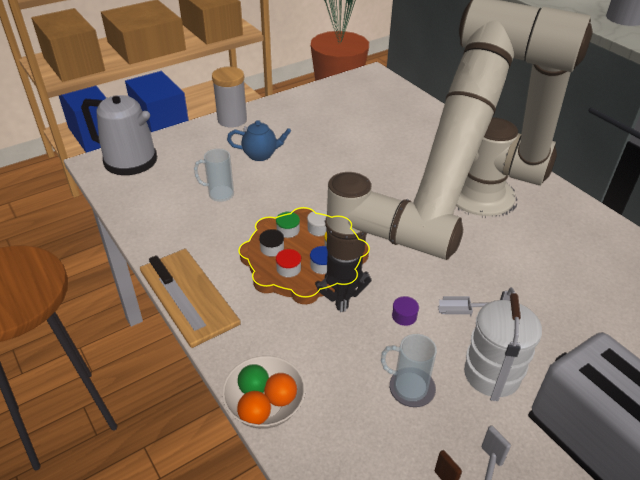

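```bash
python3 -m crank '[{"dx":0,"dy":0,"dz":-13,"wx":-1.1,"wy":1.4,"wz":0},{"dx":0,"dy":0,"dz":-13,"wx":0,"wy":0,"wz":0},{"dx":-4,"dy":-12,"dz":0,"wx":0,"wy":0,"wz":0},{"dx":-4,"dy":-12,"dz":0,"wx":0,"wy":0,"wz":0},{"dx":-4,"dy":-10,"dz":0,"wx":0,"wy":0,"wz":0},{"dx":0,"dy":0,"dz":0,"wx":0,"wy":0,"wz":0}]'
cat > st.py <<'E'
from h import *
from scipy.spatial.transform import Rotation as Ro
s=ctrl.observe();R=Ro.from_quat(s["orientation"]).as_matrix();d=s["tcp_pos"][:2]-[.599,-.038]
t=np.degrees(np.arctan2(d[1],d[0]))%360
print("tcp",s["tcp_pos"].round(4),"R",np.hypot(*d).round(4),"th",t.round(1),"yaw-tan",round((np.degrees(np.arctan2(R[1,1],R[0,1]))-t-90+180)%360-180,1),"tiltfix wx wy",np.degrees([-R[1,0],R[0,0]]).round(1),"F",s["ft_force"].round(1),"j6",s["q"][5].round(2),"t",s["time"])
E
python3 st.py
```

```text
time: 5.8
tcp_pos: [0.6316, 0.1475, 0.0377]
orientation: [-0.417, 0.57, 0.417, 0.572]
ft_force: [-0.1, 0.3, 0.3]
gripper_width: -0.003
tcp [0.6316 0.1475 0.0377] R 0.1884 th 80.0 yaw-tan -7.7 tiltfix wx wy [-0.1  0.1] F [-0.1  0.3  0.3] j6 -0.79 t 5.8
```

```bash
python3 -m crank '[{"dx":-2,"dy":-9,"dz":-1,"wx":0,"wy":0,"wz":0},{"dx":-2,"dy":-9,"dz":-1,"wx":0,"wy":0,"wz":0},{"dx":-1,"dy":-8,"dz":0,"wx":0,"wy":0,"wz":0},{"dx":0,"dy":0,"dz":0,"wx":0,"wy":0,"wz":0}]'
python3 st.py; python3 - <<'E'
from h import *
p=ctrl.read_camera("wrist");cv2.imwrite("pics/wrist4.png",board(p,(.599,-.038),np.radians(13)))
E
```

```text
time: 6.3
tcp_pos: [0.6267, 0.1198, 0.0362]
orientation: [-0.417, 0.57, 0.417, 0.572]
ft_force: [0.3, -0.1, 0.8]
gripper_width: -0.001
tcp [0.6267 0.1198 0.0362] R 0.1602 th 80.0 yaw-tan -7.7 tiltfix wx wy [-0.1  0.2] F [ 0.3 -0.1  0.8] j6 -0.75 t 6.3
```

View pics/wrist4.png

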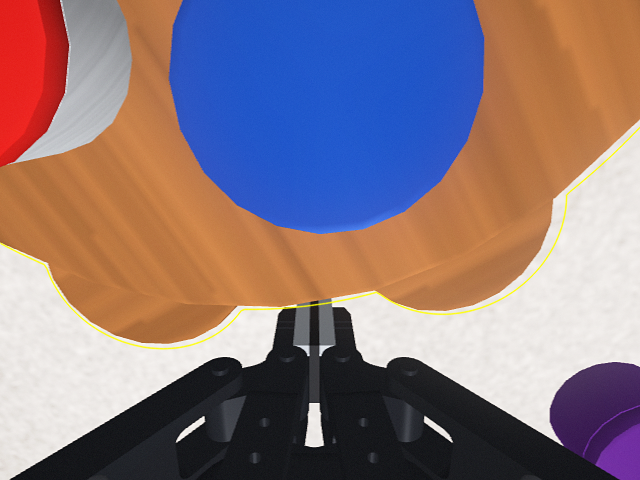

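```bash
cat > plan.py <<'E'
import sys; exec(open("st.py").read())
c=np.array([.598,-.039]);Rt=.161
st=[float(x) for x in sys.argv[1:]]
d=s["tcp_pos"][:2]-c;t=np.degrees(np.arctan2(d[1],d[0]));P=s["tcp_pos"][:2]
for a in st:
    t+=a;Q=c+Rt*np.array([np.cos(np.radians(t)),np.sin(np.radians(t))]);print((1000*(Q-P)).round(1),round(t%360,1));P=Q
E
python3 plan.py 2 2 2 2 3 3 4 4
```

```text
tcp [0.6268 0.1201 0.0362] R 0.1605 th 80.0 yaw-tan -7.7 tiltfix wx wy [-0.1  0.2] F [ 0.7 -0.1 -0.5] j6 -0.75 t 6.35
[-5.7  0.3] 81.7
[-5.6  0.7] 83.7
[-5.6  0.5] 85.7
[-5.6  0.3] 87.7
[-8.4  0.1] 90.7
[-8.4 -0.3] 93.7
[-11.2  -1.1] 97.7
[-11.1  -1.9] 101.7
```

```bash
python3 -m crank '[{"dx":-6,"dy":1,"dz":0,"wx":0,"wy":0,"wz":3},{"dx":-6,"dy":1,"dz":0,"wx":0,"wy":0,"wz":3},{"dx":-6,"dy":1,"dz":0,"wx":0,"wy":0,"wz":3},{"dx":-6,"dy":0,"dz":0,"wx":0,"wy":0,"wz":3},{"dx":-8,"dy":0,"dz":0,"wx":0,"wy":0,"wz":3},{"dx":-8,"dy":0,"dz":0,"wx":0,"wy":0,"wz":3},{"dx":-10,"dy":-1,"dz":0,"wx":0,"wy":0,"wz":3},{"dx":-10,"dy":-2,"dz":0,"wx":0,"wy":0,"wz":3}]'
python3 plan.py 4 4 4 4 4 4 4 4
```

```text
time: 7.35
tcp_pos: [0.5724, 0.1255, 0.038]
orientation: [0.533, -0.46, -0.529, -0.473]
ft_force: [1.8, 0.9, -1.3]
gripper_width: -0.002
tcp [0.5724 0.1255 0.038 ] R 0.1657 th 99.3 yaw-tan -1.9 tiltfix wx wy [-0.6  1. ] F [ 1.8  0.9 -1.3] j6 -0.36 t 7.35
[-10.2  -7.5] 102.9
[-10.9  -2.9] 106.9
[-10.6  -3.6] 110.9
[-10.4  -4.4] 114.9
[-10.   -5.1] 118.9
[-9.6 -5.8] 122.9
[-9.2 -6.4] 126.9
[-8.8 -7.1] 130.9
```

```bash
python3 -m crank '[{"dx":-11,"dy":-5,"dz":-1,"wx":0,"wy":0.5,"wz":4},{"dx":-12,"dy":-4,"dz":-1,"wx":0,"wy":0.5,"wz":4},{"dx":-12,"dy":-5,"dz":0,"wx":0,"wy":0,"wz":4},{"dx":-12,"dy":-5,"dz":0,"wx":0,"wy":0,"wz":4},{"dx":-11,"dy":-6,"dz":0,"wx":0,"wy":0,"wz":4},{"dx":-11,"dy":-6,"dz":0,"wx":0,"wy":0,"wz":4},{"dx":-10,"dy":-7,"dz":0,"wx":0,"wy":0,"wz":4},{"dx":-10,"dy":-8,"dz":0,"wx":0,"wy":0,"wz":4}]'
python3 plan.py 4 4 4 4 4 4 4 4;python3 - <<'E'
from h import *
p=ctrl.read_camera("wrist");cv2.imwrite("pics/wrist5.png",p["img"][:,:,::-1])
p=ctrl.read_camera("scene");cv2.imwrite("pics/scene5.png",p["img"][:,:,::-1])
E
```

```text
time: 8.35
tcp_pos: [0.4929, 0.0915, 0.0403]
orientation: [-0.643, 0.28, 0.643, 0.307]
ft_force: [0.2, 1.9, -0.9]
gripper_width: -0.002
tcp [0.4929 0.0915 0.0403] R 0.1674 th 129.3 yaw-tan 1.7 tiltfix wx wy [-2.   0.9] F [ 0.2  1.9 -0.9] j6 0.26 t 8.35
[ -4.4 -12.5] 132.8
[-8.  -7.9] 136.8
[-7.4 -8.5] 140.8
[-6.8 -9. ] 144.8
[-6.1 -9.4] 148.8
[-5.5 -9.8] 152.8
[ -4.8 -10.2] 156.8
[ -4.1 -10.5] 160.8
```

View pics/wrist5.png

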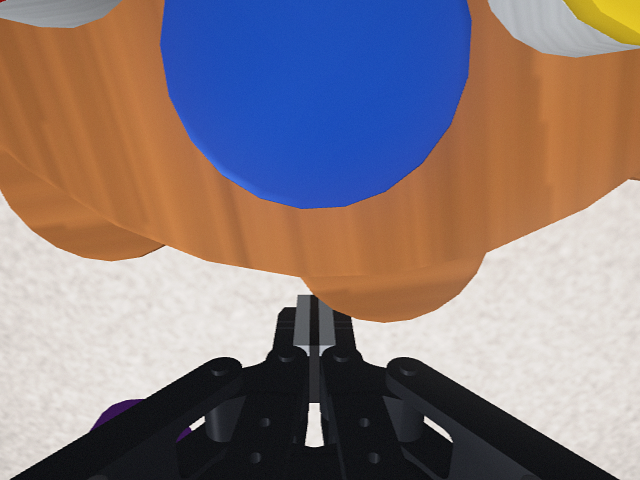

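View pics/scene5.png

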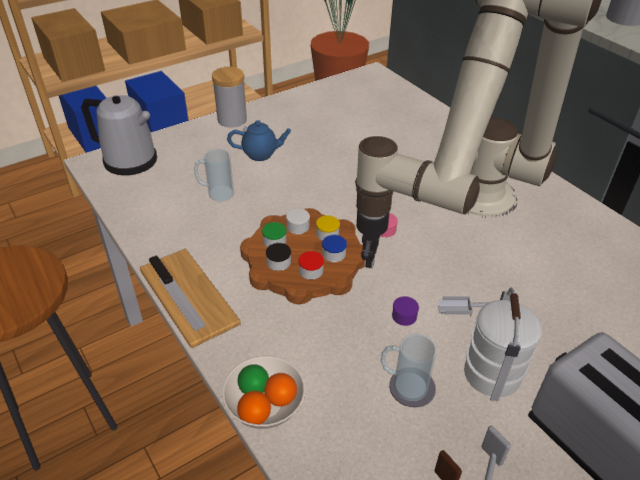

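```bash
python3 -m crank '[{"dx":8,"dy":6,"dz":-2,"wx":-2,"wy":1,"wz":0},{"dx":4,"dy":3,"dz":-2,"wx":0,"wy":0,"wz":0},{"dx":4,"dy":-5,"dz":0,"wx":0,"wy":0,"wz":0},{"dx":2,"dy":-3,"dz":0,"wx":0,"wy":0,"wz":0},{"dx":0,"dy":0,"dz":0,"wx":0,"wy":0,"wz":0}]'
python3 plan.py 3 4 4 4 4 4 4 4
cat > fit.py <<'E'
from h import *
def fitq():
    p=ctrl.read_camera("scene");c=(.5985,-.0385);o=wood(p,c)
    L=lids(p,c)
    for k,(X,a) in L.items():
        d=X-c;print(k,X.round(3),a,"r",np.hypot(*d).round(3),"az",(np.degrees(np.arctan2(d[1],d[0]))%360).round(1))
    return p
if __name__=="__main__": fitq()
E
python3 fit.py
```

```text
time: 9.07
tcp_pos: [0.5108, 0.0913, 0.0363]
orientation: [-0.641, 0.297, 0.644, 0.294]
ft_force: [-0.4, -0.1, -0.6]
gripper_width: 0.001
tcp [0.5108 0.0913 0.0363] R 0.1565 th 124.3 yaw-tan 6.3 tiltfix wx wy [ 0.1 -0.3] F [-0.4 -0.1 -0.6] j6 0.22 t 9.075
[-9.3 -1.3] 126.8
[-8.8 -7. ] 130.8
[-8.2 -7.6] 134.8
[-7.7 -8.2] 138.8
[-7.1 -8.7] 142.8
[-6.5 -9.2] 146.8
[-5.8 -9.6] 150.8
[ -5.1 -10. ] 154.8
red [0.63 0.04] 378 r 0.085 az 68.3
yellow [ 0.52  -0.049] 316 r 0.079 az 187.6
green [ 0.649 -0.101] 324 r 0.08 az 308.5
blue [0.55  0.022] 328 r 0.078 az 128.5
```

```bash
sed -i 's/Rt=.161/Rt=.153/' plan.py; python3 -m crank '[{"dx":-7,"dy":-5,"dz":-1,"wx":0,"wy":0,"wz":2},{"dx":-8,"dy":-6,"dz":0,"wx":0,"wy":0,"wz":3},{"dx":-9,"dy":-9,"dz":-1,"wx":0,"wy":0,"wz":4},{"dx":-8,"dy":-9,"dz":0,"wx":-0.5,"wy":0,"wz":4},{"dx":-7,"dy":-10,"dz":-1,"wx":0,"wy":0,"wz":4},{"dx":-6,"dy":-10,"dz":0,"wx":-0.5,"wy":0,"wz":4}]'
python3 plan.py 4 4 4 4 4 4 4 4
```

```text
time: 9.88
tcp_pos: [0.4659, 0.0435, 0.0354]
orientation: [0.69, -0.17, -0.684, -0.163]
ft_force: [-0.1, 2.6, -0.7]
gripper_width: 0.005
tcp [0.4659 0.0435 0.0354] R 0.1561 th 148.5 yaw-tan 4.2 tiltfix wx wy [0.7 0.4] F [-0.1  2.6 -0.7] j6 0.62 t 9.875
[ -3.  -10.7] 152.0
[-4.7 -9.6] 156.0
[-4.  -9.9] 160.0
[ -3.3 -10.2] 164.0
[ -2.6 -10.4] 168.0
[ -1.8 -10.5] 172.0
[ -1.1 -10.6] 176.0
[ -0.4 -10.7] 180.0
```

R holds at 0.156 with about 2.6 N. I continue the same way.

```bash
python3 -m crank '[{"dx":-4,"dy":-11,"dz":0,"wx":0.5,"wy":0.4,"wz":4},{"dx":-4,"dy":-11,"dz":0,"wx":0,"wy":0,"wz":4},{"dx":-3,"dy":-12,"dz":0,"wx":0,"wy":0,"wz":4},{"dx":-2,"dy":-12,"dz":0,"wx":0,"wy":0,"wz":4},{"dx":-1,"dy":-12,"dz":0,"wx":0,"wy":0,"wz":4},{"dx":0,"dy":-12,"dz":0,"wx":0,"wy":0,"wz":4},{"dx":0,"dy":-12,"dz":0,"wx":0,"wy":0,"wz":4},{"dx":1,"dy":-12,"dz":0,"wx":0,"wy":0,"wz":4}]'
python3 plan.py 4 4 4 4 4 4 4 4; python3 fit.py
```

```text
time: 10.88
tcp_pos: [0.4417, -0.0537, 0.0353]
orientation: [-0.703, -0.038, 0.709, -0.04]
ft_force: [-1.0, 1.8, -0.0]
gripper_width: 0.001
tcp [ 0.4417 -0.0537  0.0353] R 0.1581 th 185.7 yaw-tan 0.6 tiltfix wx wy [ 0.2 -0.5] F [-1.   1.8 -0. ] j6 1.43 t 10.875
[  5.3 -10.2] 189.4
[  2.1 -10.5] 193.4
[  2.8 -10.3] 197.4
[  3.5 -10.1] 201.4
[ 4.2 -9.8] 205.4
[ 4.9 -9.5] 209.4
[ 5.6 -9.1] 213.4
[ 6.2 -8.7] 217.4
red [0.548 0.029] 344 r 0.084 az 127.2
yellow [ 0.569 -0.112] 316 r 0.079 az 248.4
green [ 0.68  -0.027] 353 r 0.082 az 8.4
blue [ 0.523 -0.051] 296 r 0.076 az 189.3
```

```bash
python3 -m crank '[{"dx":4,"dy":-11,"dz":0,"wx":0,"wy":0,"wz":4},{"dx":3,"dy":-12,"dz":0,"wx":0,"wy":0,"wz":4},{"dx":4,"dy":-11,"dz":0,"wx":0,"wy":0,"wz":4},{"dx":5,"dy":-11,"dz":0,"wx":0,"wy":0,"wz":4},{"dx":6,"dy":-11,"dz":0,"wx":0,"wy":0,"wz":4},{"dx":7,"dy":-10,"dz":0,"wx":0,"wy":0,"wz":4},{"dx":7,"dy":-9,"dz":0,"wx":0,"wy":0,"wz":4},{"dx":7,"dy":-8,"dz":0,"wx":0,"wy":0,"wz":3}]'
python3 plan.py 3 3 3 3 3 3 3 3; python3 fit.py
```

```text
time: 11.92
tcp_pos: [0.4703, -0.139, 0.0333]
orientation: [-0.658, -0.23, 0.679, -0.231]
ft_force: [-1.7, 1.0, 0.9]
gripper_width: 0.001
tcp [ 0.4703 -0.139   0.0333] R 0.1636 th 218.1 yaw-tan -0.1 tiltfix wx wy [ 0.7 -1.6] F [-1.7  1.   0.9] j6 2.17 t 11.925
[12.4 -0.5] 221.1
[ 5.4 -5.9] 224.1
[ 5.7 -5.6] 227.1
[ 6.  -5.3] 230.1
[ 6.3 -5. ] 233.1
[ 6.5 -4.6] 236.1
[ 6.8 -4.3] 239.1
[ 7.  -3.9] 242.1
red [ 0.522 -0.007] 333 r 0.083 az 157.5
yellow [ 0.611 -0.117] 319 r 0.08 az 279.1
green [0.664 0.012] 366 r 0.082 az 37.7
blue [ 0.54  -0.087] 291 r 0.076 az 220.0
```

```bash
python3 -m crank '[{"dx":9,"dy":-5,"dz":0,"wx":0.5,"wy":-1,"wz":3},{"dx":9,"dy":-6,"dz":0,"wx":0,"wy":-0.5,"wz":3},{"dx":9,"dy":-5,"dz":0,"wx":0,"wy":0,"wz":3},{"dx":9,"dy":-5,"dz":0,"wx":0,"wy":0,"wz":3},{"dx":7,"dy":-3,"dz":0,"wx":0,"wy":0,"wz":2},{"dx":4,"dy":-1,"dz":0,"wx":0,"wy":0,"wz":0}]'
python3 plan.py 3 3 ; python3 fit.py
```

```text
time: 12.72
tcp_pos: [0.4999, -0.1675, 0.0323]
orientation: [-0.623, -0.312, 0.648, -0.307]
ft_force: [-4.3, -4.2, 5.0]
gripper_width: 0.001
tcp [ 0.4999 -0.1675  0.0323] R 0.163 th 232.6 yaw-tan -0.7 tiltfix wx wy [ 0.5 -2. ] F [-4.3 -4.2  5. ] j6 2.48 t 12.725
[11.7  2.2] 235.6
[ 6.7 -4.3] 238.6
red [ 0.516 -0.027] 322 r 0.083 az 172.3
yellow [ 0.631 -0.111] 329 r 0.08 az 294.3
green [0.649 0.027] 374 r 0.082 az 52.2
blue [ 0.555 -0.101] 294 r 0.076 az 235.1
```

```bash
python3 -m crank '[{"dx":-4,"dy":-2,"dz":0,"wx":0,"wy":0,"wz":0},{"dx":-4,"dy":1,"dz":1,"wx":0.5,"wy":-1,"wz":0},{"dx":-3,"dy":1,"dz":1,"wx":0,"wy":-1,"wz":0},{"dx":0,"dy":0,"dz":0,"wx":0,"wy":0,"wz":0}]'
python3 plan.py 3 3 ; python3 fit.py;python3 - <<'E'
from h import *
p=ctrl.read_camera("wrist");cv2.imwrite("pics/wrist6.png",p["img"][:,:,::-1])
E
```

```text
time: 13.28
tcp_pos: [0.4901, -0.1662, 0.0345]
orientation: [0.639, 0.308, -0.633, 0.31]
ft_force: [-0.2, 0.0, 0.1]
gripper_width: -0.001
tcp [ 0.4901 -0.1662  0.0345] R 0.1682 th 229.7 yaw-tan 2.3 tiltfix wx wy [-0.1  0.5] F [-0.2  0.   0.1] j6 2.49 t 13.275
[15.1  5.5] 232.7
[ 6.5 -4.7] 235.7
red [ 0.516 -0.028] 318 r 0.083 az 172.7
yellow [ 0.632 -0.111] 327 r 0.08 az 294.5
green [0.649 0.027] 370 r 0.083 az 52.3
blue [ 0.555 -0.101] 290 r 0.076 az 235.4
```

View pics/wrist6.png

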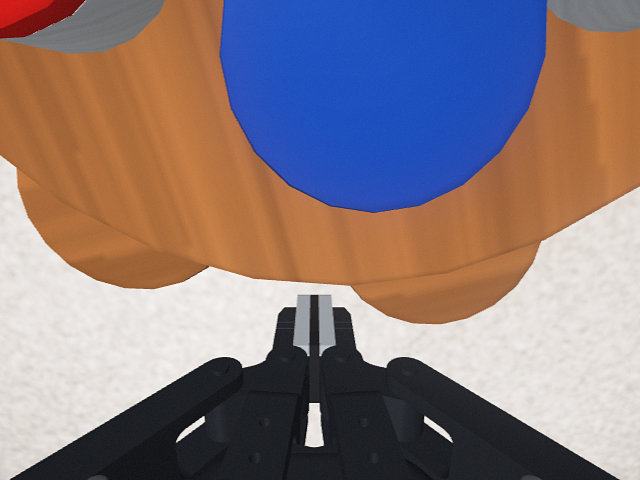

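```bash
python3 -m crank '[{"dx":3,"dy":4,"dz":0,"wx":0,"wy":0,"wz":0},{"dx":5,"dy":-3,"dz":0,"wx":0,"wy":0,"wz":1},{"dx":6,"dy":-4,"dz":0,"wx":0,"wy":0,"wz":2},{"dx":6,"dy":-4,"dz":0,"wx":0,"wy":0,"wz":2},{"dx":6,"dy":-4,"dz":0,"wx":0,"wy":0,"wz":2},{"dx":5,"dy":-3,"dz":0,"wx":0,"wy":0,"wz":2},{"dx":0,"dy":0,"dz":0,"wx":0,"wy":0,"wz":0}]'
python3 plan.py 3 3 ; python3 fit.py
```

```text
time: 14.25
tcp_pos: [0.5207, -0.1809, 0.0331]
orientation: [-0.608, -0.362, 0.608, -0.36]
ft_force: [-0.1, 1.1, -0.4]
gripper_width: -0.0
tcp [ 0.5207 -0.1809  0.0331] R 0.163 th 241.3 yaw-tan 0.1 tiltfix wx wy [-0.1 -0.1] F [-0.1  1.1 -0.4] j6 2.69 t 14.25
[11.3  3.9] 244.4
[ 7.3 -3.3] 247.4
red [ 0.516 -0.04 ] 318 r 0.083 az 181.4
yellow [ 0.642 -0.106] 338 r 0.08 az 303.0
green [0.639 0.034] 370 r 0.082 az 60.9
blue [ 0.565 -0.107] 295 r 0.076 az 244.2
```

```bash
python3 -m crank '[{"dx":-5,"dy":2,"dz":0,"wx":0,"wy":0,"wz":0},{"dx":-6,"dy":0,"dz":0,"wx":0,"wy":0,"wz":0},{"dx":-8,"dy":-14,"dz":0,"wx":0,"wy":0,"wz":0},{"dx":-12,"dy":-22,"dz":0,"wx":0,"wy":0,"wz":0},{"dx":-14,"dy":-26,"dz":0,"wx":0,"wy":0,"wz":0},{"dx":-14,"dy":-26,"dz":10,"wx":0,"wy":0,"wz":0},{"dx":-10,"dy":-16,"dz":50,"wx":0,"wy":0,"wz":0},{"dx":0,"dy":0,"dz":60,"wx":0,"wy":0,"wz":0}]'
python3 -m crank '[{"dx":-20,"dy":-20,"dz":60,"wx":0,"wy":0,"wz":0},{"dx":0,"dy":0,"dz":40,"wx":0,"wy":0,"wz":0},{"dx":0,"dy":0,"dz":0,"wx":0,"wy":0,"wz":0},{"dx":0,"dy":0,"dz":0,"wx":0,"wy":0,"wz":0}]'
cat > chk.py <<'E'
from h import *
from scipy.optimize import minimize
import sys
c0=(.5985,-.0385)
for n in("scene","side"):
    p=ctrl.read_camera(n);cv2.imwrite(f"pics/{n}{sys.argv[1]}.png",p["img"][:,:,::-1])
    L=lids(p,c0)
    for k,(X,a) in L.items():
        d=X-c0;print(n,k,X.round(4),a,"az",(np.degrees(np.arctan2(d[1],d[0]))%360).round(1))
E
python3 chk.py 8; python3 st.py
```

```text
time: 15.3
tcp_pos: [0.442, -0.2871, 0.1514]
orientation: [-0.606, -0.365, 0.611, -0.356]
ft_force: [1.8, -0.5, -0.1]
gripper_width: 0.004
time: 15.8
tcp_pos: [0.421, -0.309, 0.2548]
orientation: [-0.609, -0.361, 0.609, -0.358]
ft_force: [0.3, 0.2, -0.4]
gripper_width: 0.005
scene red [ 0.5158 -0.0405] 316 az 181.4
scene yellow [ 0.6423 -0.1052] 332 az 303.3
scene green [0.6386 0.0334] 369 az 60.8
scene blue [ 0.5659 -0.1065] 286 az 244.4
side red [ 0.5174 -0.0431] 167 az 183.2
side yellow [ 0.6566 -0.1304] 16 az 302.3
side green [0.6353 0.0283] 144 az 61.2
side blue [ 0.5638 -0.1133] 202 az 245.1
tcp [ 0.4214 -0.309   0.2545] R 0.324 th 236.8 yaw-tan 4.4 tiltfix wx wy [-0.1 -0.2] F [ 0.4 -0.1  0.3] j6 2.96 t 15.9
```

View pics/scene8.png

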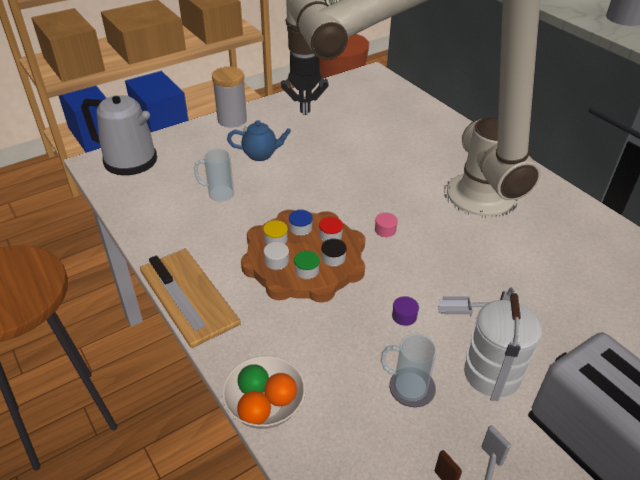

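View pics/side8.png

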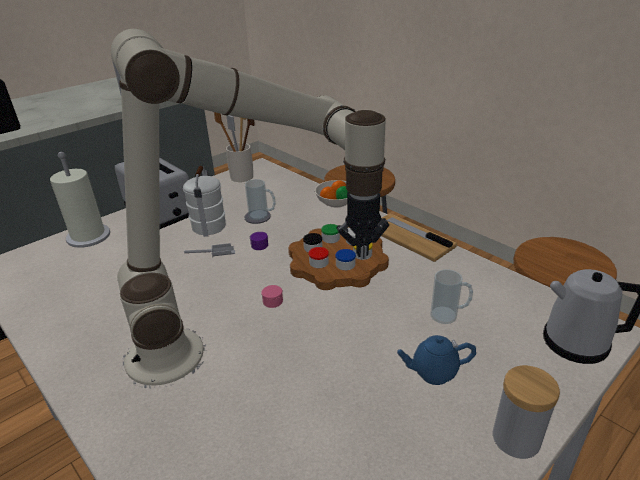

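Both views show the red lid straight in front of the axis: scene pixel (330,225), side pixel (319,253). The hand is clear, and the tea things look unmoved. I hand the job in.

```bash
python3 - <<'E'
from rig import ctrl
print(ctrl.finish_job())
E
```

```text
the job is handed in; nothing more can be done
None
```

I pushed the lazy Susan about 151° counter-clockwise with the closed fingertips in one rim hollow, then took the hand away and handed the job in at about 16 s. The red tin now stands straight at the front.

- **Red tin:** the last pictures put it about 82 mm in front of the axis. It is 2 mm (scene camera) to 4.5 mm (side camera) off the front line, inside the 15 mm limit. The two cameras disagree by about that 2.5 mm.
- **At rest:** the red tin stayed put within about 1 mm between the measurement before withdrawal and the one after.
- **Other things:** all six tins were upright in the ring, and the tea things and tiffin looked unmoved. I judged those by eye only and did not measure them again.
- **Force:** the wrist force was usually 1–3 N. Twice things went less cleanly:
  - At about 30° of turn the fingers slid out along a lobe, so I backed off and set them back in the hollow.
  - Near 145° the reading reached about 8 N, still below the 25 N limit, so I backed off and finished with a slow push.

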